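# Release the filter slide of a type-sorting dust box with a bodkin

## Robot

A 6-joint arm with a two-finger parallel gripper is mounted at the origin on the work surface. World frame = base frame: x ahead of the robot, y to its left, z up, the work surface at z = 0. Lengths are in mm, angles in degrees, forces in N, time in s.
With the tool pointing down it reaches from about 300 to 750 mm from the base axis. Payload 8.5 kg.
Tool frame: the origin (TCP) lies on the mounting face of the last link; the fingertips stand 173 mm ahead of it and the grasp point (between the pads) lies 155 mm ahead of it (finger_overhang is the distance from the TCP to the fingertips, in mm); z points along the fingers, x is the direction in which the jaws open and shut, and the axes are right-handed (so a half turn about z gives the same grasp; the last joint's range is limited). The gripper opens to 85 mm and grips with 20 to 120 N. Pads are 22 mm wide; open, the fingers measure 114 mm over their backs; the gripper's body (76 mm by 85 mm) begins 54 mm behind the grasp point. The pads swing forward as they close: fully open they stand 13 mm farther back than shut.
Start: joints at [-82.122, 21.807, 74.336, -0, 83.858, -12.336], TCP at [190.033, -516.11, 404.722] pointing down, gripper open.
Joint ranges: [-178.18, 178.18], [-50.72, 133.34], [12.68, 142.11], [-81.47, 261.47], [9.98, 163.14], [-165.26, 165.26]. Speed limits (degrees/s): [136.94, 136.94, 180, 180, 180, 180].

## Interface

Orientations are given as a 3x3 rotation matrix whose columns are the frame's x, y, z axes.
In Python, from station import state, capture, camera_model, sign_off, finger_overhang gives the robot as it stands. The module is installed in compiled form; this text tells all that it offers.
- The arm moves only by the shell command python3 -m crank 'ROWS'. ROWS is JSON, a list of rows, each an object of numbers: "dx", "dy", "dz": the shift along the world's x, y, z in m; "roll": the turn about the world's z in degrees; "gripper": the finger opening in m, from 0 to 0.0854. A call has 1 to 12 rows; each row shifts and turns the commanded pose from where the row before left it; what a row does not reach is not made up. A row lasts 1/8 s, in which the tool goes at most 62.5 mm and 10.7 degrees, less where a joint would pass 70% of its speed; a pose out of reach is approached as far as the arm can. A call with a gripper value outside its range is refused whole. The fingers move at their own pace and stop on an object; the grip force is fixed at half the most. Time passes only in rows, so rows that do not move let the fingers close. It gives the time, the measured TCP pose, the force and the opening at its end, in the units of the state.
- state(): the state, without advancing time (a new reading comes with each control period).
- capture(name): name is "side" or "top"; returns the picture (480x640x3 uint8, red, green, blue); there is no depth.
- camera_model(name): a dict with "fov_y" (degrees; the focal length in pixels is half the picture's height over the tangent of half this angle, whatever the lens; pixels are square), "cx", "cy" (the principal point, pixels), "D" ([k1, k2, p1, p2, k3] as OpenCV has them; the pictures are not rectified), "pose" (4x4, takes a point from camera to world coordinates). Camera axes: x right, y down, z forward; pixel columns grow to the right and rows downward; lengths in mm; the calibration is good to about 2 mm. A picture is of the moment at which its call begins. camera_model takes no time and is no camera call.
- sign_off(): hands the job in, once; it reports no verdict.
The state is a dict: "time": time; "joint_positions": joint angles; "joint_velocities": joint speeds; "effort": joint torques, N m; "position": TCP position; "tcp_rot": TCP orientation; "force": force on the tool from outside, world axes, zero at the start; "moment": the same for the moment, N m; "grip_width": finger opening in mm.
Only numpy, scipy, OpenCV 4.12 (cv2) and the standard library are available. Lean on these libraries where they do the work, as an engineer would, in place of code of your own. Each camera call takes 0.05 s, during which the arm holds its last target. There are 200 camera calls.

## Task

Free the filter slide of the dust box for changing: take the bodkin from its block, press the recessed yellow button gently down with its needle and, keeping the button down, push the slide out with the needle as far as it goes, so that the button springs up in the far window. Then stand the bodkin back in its hole in the block. Touch the dust box only with the bodkin, never press or push hard on it (keep it below 18 N in all), and leave the composing stick, the card box and the can as they stand.

Things in the scene. Friction and masses are not known exactly. Their poses are not given: they have to be found in the camera images.
- dust_box: Downdraft dust box for sorting lead type, fixed: green case 200 mm (its x) by 280 mm (its y), 115 mm high, white 10 mm thick deck with black grille. Origin at the centre of its underside. Filter slide under the deck, out of the +y end (blue face plate). On the centre line (x = 0) a dog-bone opening through the deck: near window, slot 8 mm wide and 21.5 mm long, far window, in a row along +y.
- latch_window (a point): Centre of the near window (17 mm square, at x 0, y 55 mm of the box) at the deck's top surface, 115 mm above the bench; the button stands in it while the slide is shut. Axes as the dust box: +y is the way the slide goes out.
- open_window (a point): Over the button's place when the slide is fully out, at the deck's top surface, 40 mm along +y from latch_window. The far window is 17 mm wide and reaches from 10 mm before this point to 9.5 mm beyond it.
- filter_slide (a joint): How far the filter slide is out, m: 0 shut, 0.040 fully out on its stop. Drag about 2.5 N, with rubbing up to 5 N. It goes only with the button down; the button travels with it, and the needle pushes on the wall of the button's cup. With the slide beyond 0.037, a button let go springs up in the far window and locks.
- release_button (a joint): How far the yellow button is down, m: 0 up, 0.006 on its stop. 14 mm square, top 5.5 mm below the deck's surface when up; in it a cup for the needle, 8 mm square, 4 mm deep (floor 9.5 mm below the deck's surface when up). Spring: about 2.5 N at 0, 6.5 N at 0.006. From 0.0045 (5.5 N) on it clears the deck and the slide is free; higher up it catches on the slot's end.
- bodkin: Bodkin standing in its block: wooden handle 16 mm thick (its x), 24 mm broad (its y), 10 to 90 mm above the origin; brass ferrule 16 mm in diameter below it; round-tipped steel needle 4 mm in diameter. Origin on the axis at the ferrule's lower face, z up; about 70 g. The needle is clamped in a collet and sticks out 38 to 62 mm below the origin, differently each time: find its tip by touch.
- tool_block_hole0 (a point): Mouth of the bodkin's hole, in the middle of the top of a fixed dark wooden block 70 x 70 x 75 mm high: 9.5 mm diameter, 70 mm deep, chamfered. The bodkin stands here with its ferrule on the block, its origin at this point.
- composing_stick: Bystander: steel composing stick with a line of type, 55 x 200 mm (its y), 26 mm high. Origin at the centre of its underside.
- card_box: Bystander: open carton of red cards, 100 x 130 x 45 mm. Origin at the centre of its underside.
- wash_can: Bystander: white can with a yellow band, 70 mm diameter, 100 mm high. Origin at the centre of its underside.
There are look-alikes about, which are no part of the job. Of the things that look like the part that bears tool_block_hole0, take the one that is farthest from the robot's base at the start.

How it is judged:
By the outcome, as a careful person would: the job done as asked, in the order asked, and still so for the second after the job is handed in, with the robot touching nothing.
It also fails if it takes over 72 s, if anything falls off the work surface, if the arm or the gripper's body presses on something with over 40 N, if the wrist force passes 120 N, or if a joint passes its speed limit or range.

## Working session

There is one attempt and no reset: what is moved stays moved. The work goes in short steps, Python scripts to look and compute and a shell command to move; the robot and the scene stay as the last step left them, time stands still between calls to the robot, and variables do not carry over. Pictures are saved under pics/ and viewed, about 8 in all and at most 12, crops included, and the job is handed in when it is done.

```bash
mkdir -p pics
cat > h.py <<'E'
import numpy as np, cv2
from station import *
def cam(n):
    m=camera_model(n); f=240/np.tan(np.radians(m["fov_y"]/2))
    K=np.array([[f,0,m["cx"]],[0,f,m["cy"]],[0,0,1]]); return K,np.array(m["D"],float),np.array(m["pose"])
def px2w(n,uv,z):
    K,D,P=cam(n); q=cv2.undistortPoints(np.array(uv,float).reshape(-1,1,2),K,D).reshape(-1,2)
    d=np.c_[q,np.ones(len(q))]@P[:3,:3].T; o=P[:3,3]
    return o+d*((z-o[2])/d[:,2])[:,None]
def w2px(n,X):
    K,D,P=cam(n); T=np.linalg.inv(P)
    return cv2.projectPoints(np.array(X,float).reshape(-1,1,3),cv2.Rodrigues(T[:3,:3])[0],T[:3,3],K,D)[0].reshape(-1,2)
def save(n,name,crop=None,s=1):
    im=capture(n)[:,:,::-1]
    cv2.imwrite(f"pics/raw_{name}.png",im)
    if crop: x0,y0,x1,y1=crop; im=im[y0:y1,x0:x1]
    cv2.imwrite(f"pics/{name}.png",cv2.resize(im,None,fx=s,fy=s,interpolation=cv2.INTER_CUBIC))
E
python3 - <<'E'
from h import *
save("side","s0"); save("top","t0")
for n in("side","top"): print(cam(n))
s=state();print(s["time"],s["force"],s["position"],s["tcp_rot"],s["grip_width"],finger_overhang)
E
```

```text
(array([[480.52957192,   0.        , 320.31183256],
       [  0.        , 480.52957192, 241.77508208],
       [  0.        ,   0.        ,   1.        ]]), array([-0.01635268,  0.        ,  0.        ,  0.        ,  0.        ]), array([[-5.70709756e-01, -5.68709676e-01,  5.92334094e-01,
        -1.16577370e+02],
       [-8.21147857e-01,  3.93005833e-01, -4.13838871e-01,
         5.14089272e+02],
       [ 2.56341645e-03, -7.22575753e-01, -6.91286995e-01,
         8.74685600e+02],
       [ 0.00000000e+00,  0.00000000e+00,  0.00000000e+00,
         1.00000000e+00]]))
(array([[464.0026088 ,   0.        , 320.78971621],
       [  0.        , 464.0026088 , 244.84011811],
       [  0.        ,   0.        ,   1.        ]]), array([-0.02016259,  0.        ,  0.        ,  0.        ,  0.        ]), array([[-2.39926529e-02, -9.88887018e-01,  1.46720205e-01,
         3.19792543e+02],
       [-9.99678428e-01,  2.25268792e-02, -1.16439252e-02,
         5.79810585e+01],
       [ 8.20937809e-03, -1.46952393e-01, -9.89109499e-01,
         1.42527515e+03],
       [ 0.00000000e+00,  0.00000000e+00,  0.00000000e+00,
         1.00000000e+00]]))
0.1 [-0.06873148  0.93893415 -0.24358403] [ 190.03930348 -516.08802224  404.1684366 ] [[ 3.45527248e-01 -9.38408695e-01 -2.04035741e-04]
 [-9.38407827e-01 -3.45527212e-01  1.30202369e-03]
 [-1.29233025e-03 -2.58415926e-04 -9.99999132e-01]] 85.563039651463 173.4
```

View pics/t0.png

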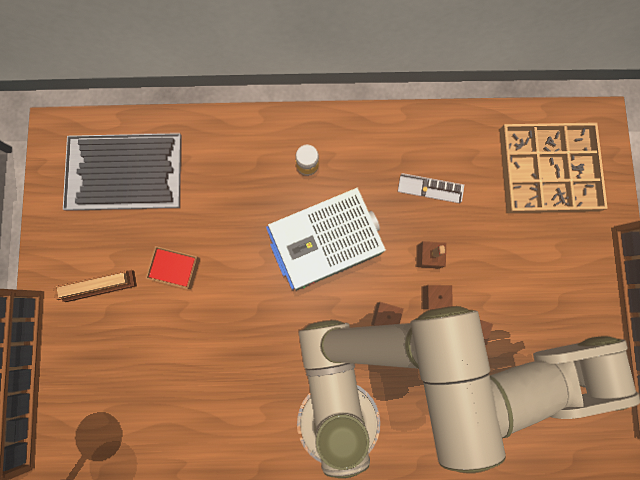

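View pics/s0.png

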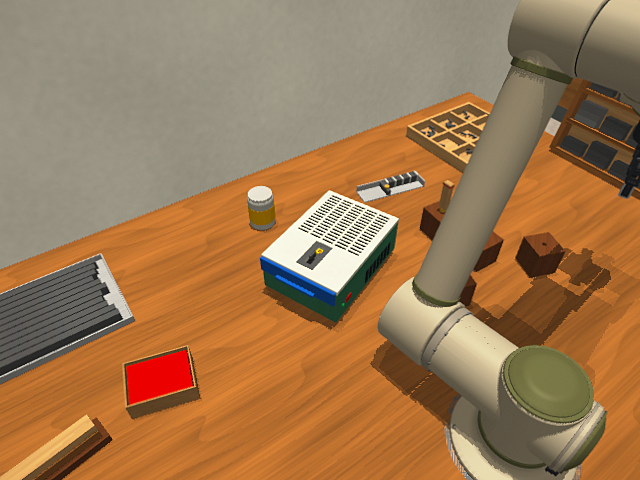

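Run:
```python
from h import *
a=cv2.imread("pics/raw_t0.png");b=cv2.imread("pics/raw_s0.png")
A=cv2.resize(a[225:325,370:470],None,fx=4,fy=4,interpolation=cv2.INTER_CUBIC)
B=cv2.resize(b[160:300,400:580],None,fx=2.2,fy=2.2,interpolation=cv2.INTER_CUBIC)
C=np.zeros((600,800,3),np.uint8);C[:400,:400]=A;C[:B.shape[0],400:400+B.shape[1]]=B
cv2.imwrite("pics/c1.png",C)
A=cv2.resize(a[180:300,260:390],None,fx=6,fy=5,interpolation=cv2.INTER_CUBIC)
cv2.imwrite("pics/c2.png",A)
```

```text
(no output)
```

View pics/c1.png

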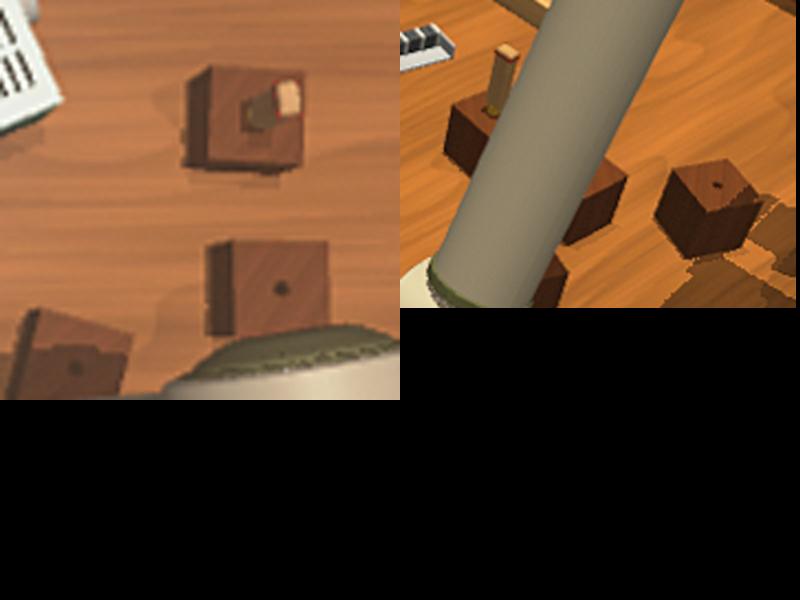

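View pics/c2.png

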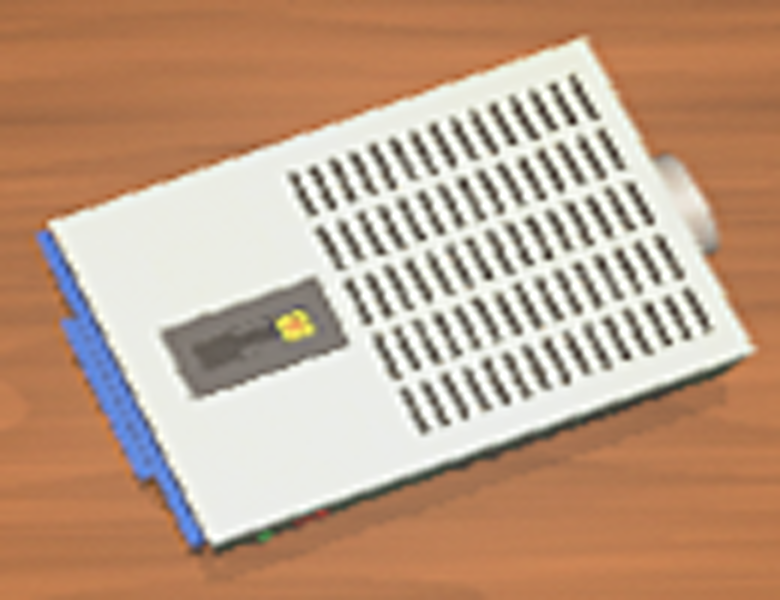

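Run:
```python
from h import *
c1=lambda p:np.array(p)/4+[370,225]
c2=lambda p:np.array(p)/[6,5]+[260,180]
blk=px2w("top",c1([(212,66),(304,72),(302,165),(210,160)]),75)
print("blk",blk.round(1),blk.mean(0))
print("angles",[np.degrees(np.arctan2(*(blk[(i+1)%4]-blk[i])[[1,0]])).round(1) for i in range(4)])
ht=px2w("top",c1([(277,82),(298,80),(300,115),(281,118)]),165);print("handle",ht.round(1),ht.mean(0))
for p in[(281,287),(75,368)]: q=px2w("top",c1([p]),75)[0];print("hole",q,np.hypot(*q[:2]))
q=px2w("side",[(400+317/2.2,160+185/2.2)],75)[0];print("side hole",q,np.hypot(*q[:2]))
q=px2w("side",[(400+107/2.2,160+48/2.2)],165)[0];print("side handle top",q)
d=px2w("top",c2([(48,222),(588,38),(756,350),(210,548)]),115);print("deck",d.round(1),d.mean(0))
print("lens",[np.linalg.norm(d[(i+1)%4]-d[i]).round(1) for i in range(4)])
y=(d[0]+d[3]-d[1]-d[2]);y/=np.linalg.norm(y);x=np.array([y[1],-y[0],0]);x2=d[3]-d[0]+d[2]-d[1];x2/=np.linalg.norm(x2)
print("y",y,np.degrees(np.arctan2(y[1],y[0])),"x",x,x2)
print("pred latch",d.mean(0)+55*y,"button",px2w("top",c2([(295,326)]),109.5))
```

```text
blk [[ 523.2 -260.    75. ]
 [ 517.2 -327.9   75. ]
 [ 448.3 -322.1   75. ]
 [ 453.6 -254.6   75. ]] [ 485.548733   -291.13953675   75.        ]
angles [np.float64(-95.1), np.float64(175.1), np.float64(85.5), np.float64(-4.4)]
handle [[ 497.5 -283.1  165. ]
 [ 498.5 -297.7  165. ]
 [ 474.2 -297.5  165. ]
 [ 472.4 -284.3  165. ]] [ 485.66208571 -290.65930937  165.        ]
hole [ 359.79221409 -301.17031107   75.        ] 469.20570498416157
hole [ 305.46276475 -148.66619036   75.        ] 339.7192028762739
side hole [ 255.66715438 -403.34717985   75.        ] 477.5506688555304
side handle top [ 487.24924336 -292.80634913  165.        ]
deck [[ 576.9  192.7  115. ]
 [ 680.1  -69.8  115. ]
 [ 495.  -143.2  115. ]
 [ 388.5  118.2  115. ]] [535.14694794  24.46800187 115.        ]
lens [np.float64(282.1), np.float64(199.1), np.float64(282.2), np.float64(202.6)]
y [-0.37163348  0.92837953  0.        ] 111.8163934653267 x [0.92837953 0.37163348 0.        ] [-0.92973606 -0.36822665  0.        ]
pred latch [514.70710661  75.52887619 115.        ] button [[514.68513539  75.82122068 109.5       ]]
```

Bodkin block (top view px 431,254) is 566 mm from the base. The other blocks, (437,296), (387,313) and the one at side px (543,244), are at 469, 340 and 478 mm, so the bodkin block is the one meant, and the crop confirms it.

```bash
python3 -m crank '[{"gripper":0.085,"dx":0.037,"dy":0.028,"roll":-4},{"dx":0.037,"dy":0.028,"roll":-4},{"dx":0.037,"dy":0.028,"roll":-4},{"dx":0.037,"dy":0.028,"roll":-4},{"dx":0.037,"dy":0.028,"roll":-4},{"dx":0.037,"dy":0.028,"roll":-3},{"dx":0.037,"dy":0.028},{"dx":0.0365,"dy":0.029},{},{}]'
python3 - <<'E'
from h import *
save("side","s1",(400,100,580,240),4)
s=state();R=s["tcp_rot"];print(s["position"],np.degrees(np.arctan2(R[1,0],R[0,0])),s["force"],s["time"])
print(w2px("side",[[485.6,-291,165],[485.6,-291,75]]))
E
```

```text
[ 190.0283812  -516.09521609  404.27053555] -69.78785231144306 [-0.79840315  0.4586932  -0.60986932] 0.15
[[448.60419994 182.40009729]
 [442.12820508 210.47481212]]invalid input at $[0]: expected keys dx, dy, dz, roll, gripper
```

View pics/s1.png

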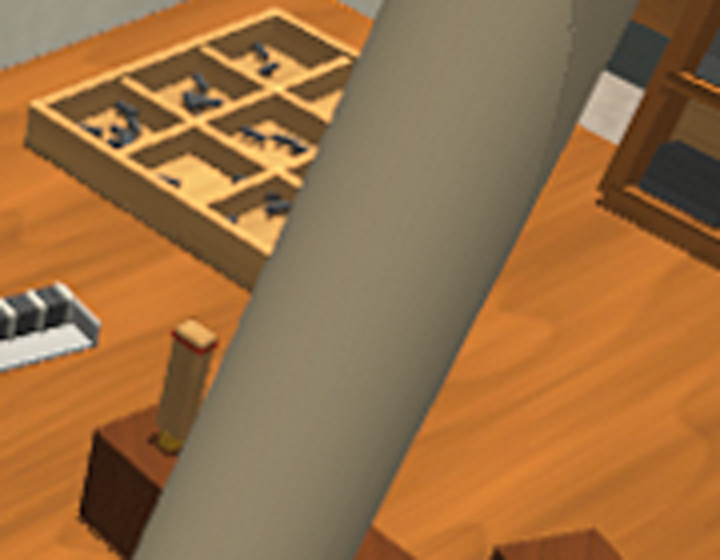

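The call was refused because every row needs all five keys. The picture still shows the unmoved scene, with the handle top at side px (448.7,183.5), which matches the prediction to about 1 px.

```bash
python3 -m crank '[{"gripper":0.085,"dx":0.037,"dy":0.028,"dz":0,"roll":-4},{"gripper":0.085,"dx":0.037,"dy":0.028,"dz":0,"roll":-4},{"gripper":0.085,"dx":0.037,"dy":0.028,"dz":0,"roll":-4},{"gripper":0.085,"dx":0.037,"dy":0.028,"dz":0,"roll":-4},{"gripper":0.085,"dx":0.037,"dy":0.028,"dz":0,"roll":-4},{"gripper":0.085,"dx":0.037,"dy":0.028,"dz":0,"roll":-3},{"gripper":0.085,"dx":0.037,"dy":0.028,"dz":0,"roll":0},{"gripper":0.085,"dx":0.0365,"dy":0.029,"dz":0,"roll":0},{"gripper":0.085,"dx":0,"dy":0,"dz":0,"roll":0},{"gripper":0.085,"dx":0,"dy":0,"dz":0,"roll":0},{"gripper":0.085,"dx":0,"dy":0,"dz":0,"roll":0}]'
python3 - <<'E'
from h import *
save("side","s2",(370,80,550,220),4)
s=state();R=s["tcp_rot"];print(s["position"],np.degrees(np.arctan2(R[1,0],R[0,0])),s["force"],s["time"])
E
```

```text
time: 1.52
position: [484.9, -291.9, 404.7]
tcp_rot: [[-0.05, -0.999, -0.0], [-0.999, 0.05, 0.0], [-0.0, 0.0, -1.0]]
force: [1.4, 0.8, 0.7]
grip_width: 85.2
[ 484.86098407 -291.88058085  404.73390788] -92.87473800862895 [-0.2396534  -0.39430323  0.3860276 ] 1.575
```

View pics/s2.png

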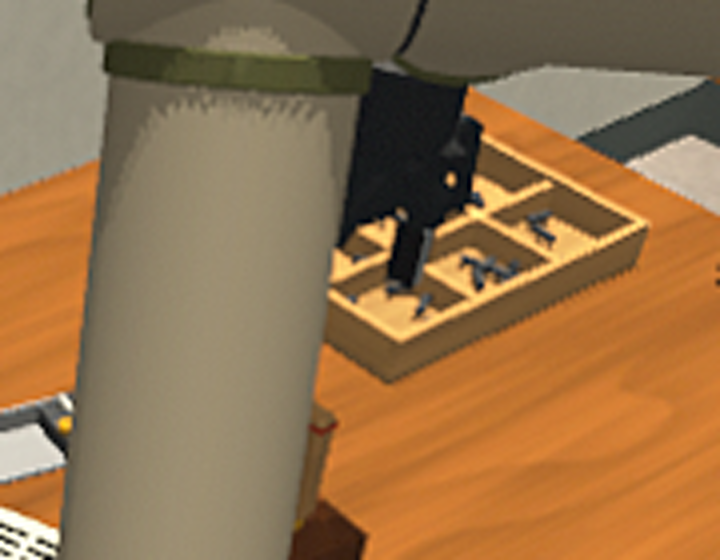

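The picture shows the gripper above the bodkin, with the upper arm hiding most of the handle (top at about crop px 322,420). The position is good enough, so I descend and grip.

```bash
python3 -m crank '[{"gripper":0.085,"dx":0.0007,"dy":0.0005,"dz":-0.03,"roll":0},{"gripper":0.085,"dx":0,"dy":0,"dz":-0.03,"roll":0},{"gripper":0.085,"dx":0,"dy":0,"dz":-0.03,"roll":0},{"gripper":0.085,"dx":0,"dy":0,"dz":-0.025,"roll":0},{"gripper":0.085,"dx":0,"dy":0,"dz":-0.015,"roll":0},{"gripper":0.04,"dx":0,"dy":0,"dz":0,"roll":0},{"gripper":0.04,"dx":0,"dy":0,"dz":0,"roll":0},{"gripper":0.025,"dx":0,"dy":0,"dz":0,"roll":0},{"gripper":0.0,"dx":0,"dy":0,"dz":0,"roll":0},{"gripper":0.0,"dx":0,"dy":0,"dz":0,"roll":0},{"gripper":0.0,"dx":0,"dy":0,"dz":0,"roll":0},{"gripper":0.0,"dx":0,"dy":0,"dz":0,"roll":0}]'; python3 -m crank '[{"gripper":0.0,"dx":0,"dy":0,"dz":0,"roll":0},{"gripper":0.0,"dx":0,"dy":0,"dz":0,"roll":0},{"gripper":0.0,"dx":0,"dy":0,"dz":0,"roll":0},{"gripper":0.0,"dx":0,"dy":0,"dz":0,"roll":0}]'
```

```text
time: 3.08
position: [486.3, -290.6, 275.4]
tcp_rot: [[-0.049, -0.999, 0.001], [-0.999, 0.049, -0.001], [0.001, -0.001, -1.0]]
force: [-0.8, 0.5, 6.4]
grip_width: 15.6
time: 3.58
position: [486.3, -290.6, 275.4]
tcp_rot: [[-0.049, -0.999, 0.001], [-0.999, 0.048, -0.001], [0.001, -0.001, -1.0]]
force: [-0.8, 0.8, 6.1]
grip_width: 15.5
```

```bash
python3 -m crank '[{"gripper":0.0,"dx":0,"dy":0,"dz":0.015,"roll":0},{"gripper":0.0,"dx":0,"dy":0,"dz":0.03,"roll":0},{"gripper":0.0,"dx":0,"dy":0,"dz":0.035,"roll":0},{"gripper":0.0,"dx":0,"dy":0,"dz":0.035,"roll":0},{"gripper":0.0,"dx":0,"dy":0,"dz":0.015,"roll":0},{"gripper":0.0,"dx":0,"dy":0,"dz":0,"roll":0},{"gripper":0.0,"dx":0,"dy":0,"dz":0,"roll":0}]'
python3 -m crank '[{"gripper":0.0,"dx":0.002,"dy":0.026,"dz":0,"roll":0},{"gripper":0.0,"dx":0.003,"dy":0.04,"dz":0,"roll":4},{"gripper":0.0,"dx":0.004,"dy":0.05,"dz":0,"roll":5},{"gripper":0.0,"dx":0.004,"dy":0.05,"dz":0,"roll":5},{"gripper":0.0,"dx":0.004,"dy":0.05,"dz":0,"roll":5},{"gripper":0.0,"dx":0.004,"dy":0.05,"dz":0,"roll":3},{"gripper":0.0,"dx":0.003,"dy":0.05,"dz":0,"roll":2.7},{"gripper":0.0,"dx":0.003,"dy":0.035,"dz":0,"roll":0},{"gripper":0.0,"dx":0.0014,"dy":0.015,"dz":0,"roll":0},{"gripper":0.0,"dx":0,"dy":0,"dz":0,"roll":0},{"gripper":0.0,"dx":0,"dy":0,"dz":0,"roll":0},{"gripper":0.0,"dx":0,"dy":0,"dz":0,"roll":0}]'
python3 - <<'E'
from h import *
save("side","s3",(250,170,400,280),5)
im=capture("top")[:,:,::-1];cv2.imwrite("pics/raw_t3.png",im)
s=state();R=s["tcp_rot"];print(s["position"],np.degrees(np.arctan2(R[1,0],R[0,0])),s["force"],s["time"])
E
```

```text
time: 4.45
position: [486.1, -290.5, 404.1]
tcp_rot: [[-0.049, -0.999, -0.001], [-0.999, 0.049, 0.001], [-0.001, 0.001, -1.0]]
force: [-0.4, 0.7, -1.0]
grip_width: 15.3
time: 5.95
position: [514.7, 74.4, 404.6]
tcp_rot: [[0.372, -0.928, -0.0], [-0.928, -0.372, -0.0], [0.0, 0.0, -1.0]]
force: [-0.5, 0.1, -0.7]
grip_width: 15.1
[514.68036878  74.66805018 404.73508434] -68.1519107953357 [-0.16501746  0.2798447  -0.49479702] 6.05
```

View pics/s3.png

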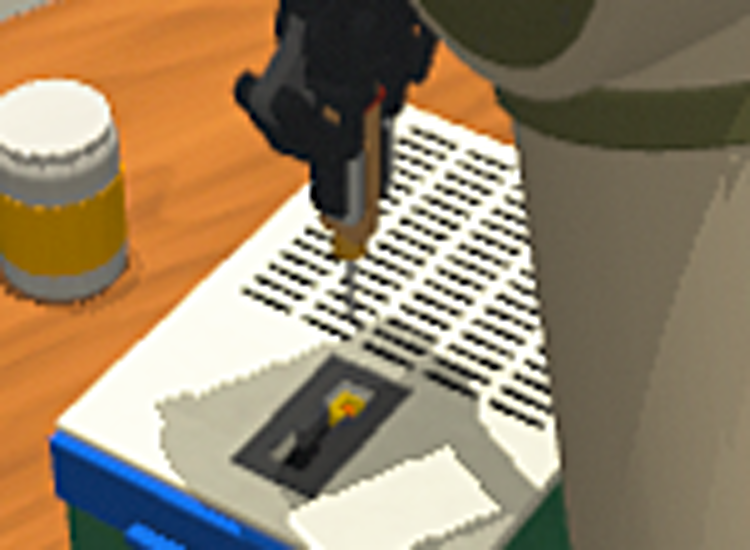

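Run:
```python
from h import *
p=state()["position"]; c=lambda P:(np.array(P)-[250,170])*5
for z in (204.3,204.3-38,204.3-62,109.5): print(z,c(w2px("side",[[p[0],p[1],z]])))
print("button pred",c(w2px("side",[[514.7,75.7,109.5]])), "world from side px",px2w("side",[[250+346/5,170+406/5]],109.5))
q=px2w("side",[[250+349/5,170+256/5]],204.3)[0];print("ferrule",q, "side/pixel mm", px2w("side",[[320,221]],204)-px2w("side",[[321,221]],204))
a=cv2.imread("pics/raw_t3.png");print(w2px("top",[[514.7,75.7,115]]))
```

```text
204.3 [[348.83968439 247.39056072]]
166.3 [[348.68407515 313.29101704]]
142.3 [[348.58979288 353.23465316]]
109.5 [[348.46564567 405.84830595]]
button pred [[346.56199411 406.74020064]] world from side px [[515.23350169  75.63904081 109.5       ]]
ferrule [510.09744371  77.76523891 204.3       ] side/pixel mm [[1.20178477 1.73998162 0.        ]]
[[309.17710408 244.91220779]]
```

The picture shows the needle upright: ferrule's lower edge at crop (349,258), tip at about (348,325), button centre (346,406). The needle sticks out about 45 mm and the lateral offset is about 1 mm. I go down to just above the deck and look again.

```bash
python3 -m crank '[{"gripper":0.0,"dx":0,"dy":0.001,"dz":-0.01,"roll":0},{"gripper":0.0,"dx":0,"dy":0,"dz":-0.012,"roll":0},{"gripper":0.0,"dx":0,"dy":0,"dz":-0.01,"roll":0},{"gripper":0.0,"dx":0,"dy":0,"dz":-0.005,"roll":0},{"gripper":0.0,"dx":0,"dy":0,"dz":0,"roll":0},{"gripper":0.0,"dx":0,"dy":0,"dz":0,"roll":0}]'
python3 - <<'E'
from h import *
save("side","s4",(285,205,355,275),8)
F=[]
s=state();R=s["tcp_rot"];p=s["position"];print(p,np.degrees(np.arctan2(R[1,0],R[0,0])),s["force"],s["time"])
c=lambda P:(np.array(P)-[285,205])*8
for z in (p[2]-200.4,115,109.5): print(z,c(w2px("side",[[p[0],p[1],z]])))
E
```

```text
time: 6.8
position: [514.7, 76.4, 368.0]
tcp_rot: [[0.373, -0.928, 0.001], [-0.928, -0.373, -0.0], [0.0, -0.001, -1.0]]
force: [0.0, 0.0, -1.3]
grip_width: 15.3
[514.69098971  76.39358636 368.07863358] -68.08532317618827 [-0.25226065 -0.35568286 -0.88737758] 6.85
167.67863358296304 [[272.65952548 219.95611429]]
115 [[272.51050695 357.9200045 ]]
109.5 [[272.49554894 371.78978223]]
```

View pics/s4.png

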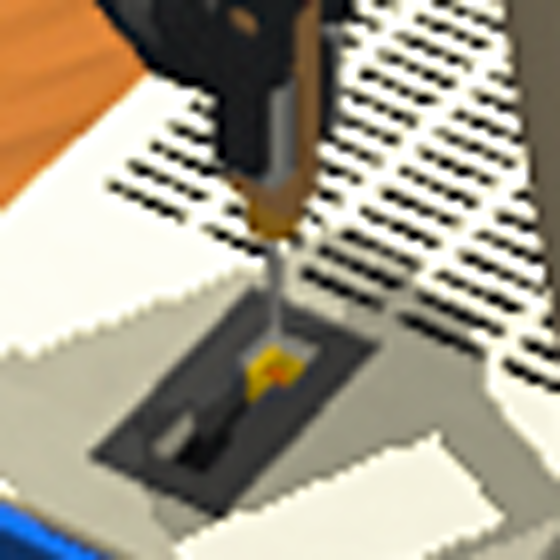

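The tip is at crop (276,342), about 121 mm high, and sits above the button's cup at (276,373). I lower by touch.

```bash
D='{"gripper":0.0,"dx":0,"dy":0,"dz":0,"roll":0}'; python3 -m crank '[{"gripper":0.0,"dx":0,"dy":-0.0004,"dz":-0.004,"roll":0},{"gripper":0.0,"dx":0,"dy":0,"dz":-0.004,"roll":0},{"gripper":0.0,"dx":0,"dy":0,"dz":0,"roll":0},{"gripper":0.0,"dx":0,"dy":0,"dz":0,"roll":0}]' | grep -E 'pos|force'
python3 -m crank '[{"gripper":0.0,"dx":0,"dy":0,"dz":-0.001,"roll":0},{"gripper":0.0,"dx":0,"dy":0,"dz":-0.001,"roll":0},{"gripper":0.0,"dx":0,"dy":0,"dz":0,"roll":0}]' | grep -E 'pos|force'
```

```text
position: [514.7, 76.0, 359.7]
force: [-0.1, 0.2, -0.4]
position: [514.6, 76.0, 357.6]
force: [-0.3, -0.2, -0.5]
```

```bash
python3 -m crank '[{"gripper":0.0,"dx":0,"dy":0,"dz":-0.001,"roll":0},{"gripper":0.0,"dx":0,"dy":0,"dz":0,"roll":0}]' | grep -E 'pos|force'
python3 -m crank '[{"gripper":0.0,"dx":0,"dy":0,"dz":-0.001,"roll":0},{"gripper":0.0,"dx":0,"dy":0,"dz":0,"roll":0}]' | grep -E 'pos|force'
```

```text
position: [514.6, 76.0, 356.6]
force: [0.0, -0.8, -0.9]
position: [514.6, 76.0, 355.6]
force: [0.3, 0.2, -0.4]
```

```bash
for i in 1; do python3 -m crank '[{"gripper":0.0,"dx":0,"dy":0,"dz":-0.0007,"roll":0},{"gripper":0.0,"dx":0,"dy":0,"dz":0,"roll":0}]' | grep -E 'pos|force'; done
python3 -m crank '[{"gripper":0.0,"dx":0,"dy":0,"dz":-0.0007,"roll":0},{"gripper":0.0,"dx":0,"dy":0,"dz":0,"roll":0}]' | grep -E 'pos|force'
python3 -m crank '[{"gripper":0.0,"dx":0,"dy":0,"dz":-0.0007,"roll":0},{"gripper":0.0,"dx":0,"dy":0,"dz":0,"roll":0}]' | grep -E 'pos|force'
```

```text
position: [514.6, 76.0, 355.0]
force: [-0.3, -0.5, -0.6]
position: [514.6, 76.0, 354.3]
force: [-0.0, -0.5, -0.7]
position: [514.6, 76.0, 353.6]
force: [-0.3, -0.5, -0.2]
```

```bash
python3 -m crank '[{"gripper":0.0,"dx":0,"dy":0,"dz":-0.0007,"roll":0},{"gripper":0.0,"dx":0,"dy":0,"dz":0,"roll":0}]' | grep -E 'pos|force'
python3 -m crank '[{"gripper":0.0,"dx":0,"dy":0,"dz":-0.0007,"roll":0},{"gripper":0.0,"dx":0,"dy":0,"dz":0,"roll":0}]' | grep -E 'pos|force'
```

```text
position: [514.6, 76.0, 352.9]
force: [0.1, 0.2, -0.2]
position: [514.6, 76.0, 352.2]
force: [-0.0, -0.2, -0.8]
```

```bash
python3 -m crank '[{"gripper":0.0,"dx":0,"dy":0,"dz":-0.0007,"roll":0},{"gripper":0.0,"dx":0,"dy":0,"dz":0,"roll":0}]' | grep -E 'pos|force'
python3 -m crank '[{"gripper":0.0,"dx":0,"dy":0,"dz":-0.0007,"roll":0},{"gripper":0.0,"dx":0,"dy":0,"dz":0,"roll":0}]' | grep -E 'pos|force'
```

```text
position: [514.6, 76.0, 351.5]
force: [0.0, -0.2, -0.1]
position: [514.6, 76.0, 350.8]
force: [-1.1, 0.0, -1.4]
```

```bash
python3 -m crank '[{"gripper":0.0,"dx":0,"dy":0,"dz":-0.0007,"roll":0},{"gripper":0.0,"dx":0,"dy":0,"dz":0,"roll":0}]' | grep -E 'pos|force'
python3 -m crank '[{"gripper":0.0,"dx":0,"dy":0,"dz":-0.0007,"roll":0},{"gripper":0.0,"dx":0,"dy":0,"dz":0,"roll":0}]' | grep -E 'pos|force'
```

```text
position: [514.6, 76.0, 350.1]
force: [0.3, -0.6, -0.1]
position: [514.6, 76.0, 349.4]
force: [0.1, 1.0, 0.5]
```

```bash
python3 -m crank '[{"gripper":0.0,"dx":0,"dy":0,"dz":-0.0007,"roll":0},{"gripper":0.0,"dx":0,"dy":0,"dz":0,"roll":0}]' | grep -E 'pos|force'
python3 -m crank '[{"gripper":0.0,"dx":0,"dy":0,"dz":0,"roll":0}]' | grep -E 'pos|force'
```

```text
position: [514.6, 76.0, 348.7]
force: [0.4, 0.2, -0.5]
position: [514.6, 76.0, 348.7]
force: [0.8, -0.0, 0.1]
```

```bash
python3 -m crank '[{"gripper":0.0,"dx":0,"dy":0,"dz":-0.0005,"roll":0},{"gripper":0.0,"dx":0,"dy":0,"dz":0,"roll":0}]' | grep -E 'pos|force'
```

```text
position: [514.6, 76.0, 348.2]
force: [-0.2, 0.2, 0.1]
```

Run:
```python
from h import *
save("side","s5",(295,220,345,265),14)
s=state();p=s["position"];print(p)
c=lambda P:(np.array(P)-[295,220])*14
for z in (p[2]-200.4,115,109.5,105.5): print(z,c(w2px("side",[[p[0],p[1],z]])))
```

```text
[514.62296413  76.01107577 348.20114359]
147.801143585694 [[339.3003065  267.27281869]]
115 [[339.0929737  415.65262832]]
109.5 [[339.05908112 439.92458342]]
105.5 [[339.03458505 457.47015081]]
```

View pics/s5.png

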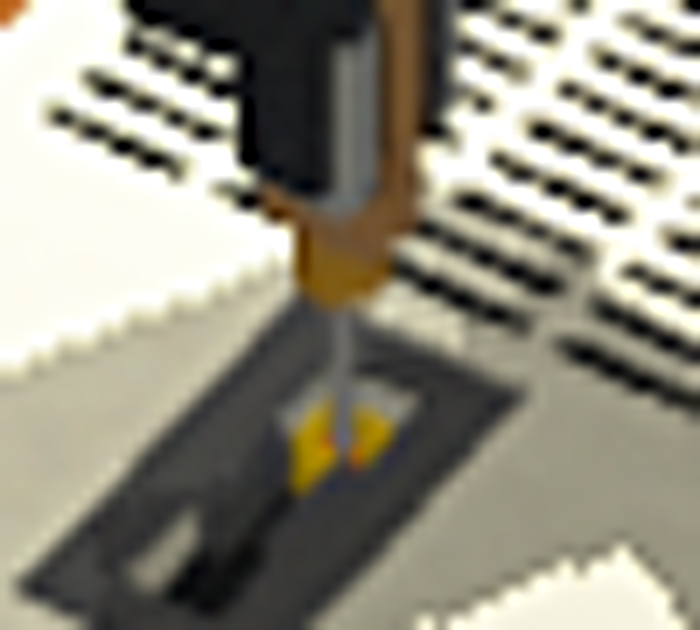

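The tip at crop (345,448) is inside the orange cup, and the needle is shorter than I took it for. I continue down.

```bash
python3 -m crank '[{"gripper":0.0,"dx":0,"dy":0,"dz":-0.0007,"roll":0},{"gripper":0.0,"dx":0,"dy":0,"dz":0,"roll":0}]' | grep -E 'pos|force'
python3 -m crank '[{"gripper":0.0,"dx":0,"dy":0,"dz":-0.0007,"roll":0},{"gripper":0.0,"dx":0,"dy":0,"dz":0,"roll":0}]' | grep -E 'pos|force'
```

```text
position: [514.6, 76.0, 347.5]
force: [0.0, -0.3, -0.8]
position: [514.6, 76.0, 346.8]
force: [0.6, 0.2, -0.9]
```

```bash
python3 -m crank '[{"gripper":0.0,"dx":0,"dy":0,"dz":-0.0007,"roll":0},{"gripper":0.0,"dx":0,"dy":0,"dz":0,"roll":0}]' | grep -E 'pos|force'
python3 -m crank '[{"gripper":0.0,"dx":0,"dy":0,"dz":-0.0007,"roll":0},{"gripper":0.0,"dx":0,"dy":0,"dz":0,"roll":0}]' | grep -E 'pos|force'
```

```text
position: [514.6, 76.0, 346.1]
force: [0.2, -0.4, -0.8]
position: [514.6, 76.0, 345.3]
force: [-0.2, 1.2, -1.0]
```

```bash
python3 -m crank '[{"gripper":0.0,"dx":0,"dy":0,"dz":-0.0006,"roll":0},{"gripper":0.0,"dx":0,"dy":0,"dz":0,"roll":0}]' | grep -E 'pos|force'
python3 -m crank '[{"gripper":0.0,"dx":0,"dy":0,"dz":-0.0006,"roll":0},{"gripper":0.0,"dx":0,"dy":0,"dz":0,"roll":0}]' | grep -E 'pos|force'
```

```text
position: [514.6, 76.0, 344.9]
force: [0.8, 0.5, -0.0]
position: [514.7, 76.0, 344.4]
force: [-0.7, -1.1, 1.5]
```

```bash
python3 -m crank '[{"gripper":0.0,"dx":0,"dy":0,"dz":-0.0006,"roll":0},{"gripper":0.0,"dx":0,"dy":0,"dz":0,"roll":0}]' | grep -E 'pos|force'
```

```text
position: [514.7, 76.0, 343.7]
force: [-0.5, -0.7, 1.4]
```

Contact is at TCP z ≈ 344.8. The button must go down about 5.3 mm.

```bash
python3 -m crank '[{"gripper":0.0,"dx":0,"dy":0,"dz":-0.0007,"roll":0},{"gripper":0.0,"dx":0,"dy":0,"dz":-0.0007,"roll":0},{"gripper":0.0,"dx":0,"dy":0,"dz":0,"roll":0}]' | grep -E 'pos|force'
python3 -m crank '[{"gripper":0.0,"dx":0,"dy":0,"dz":-0.0005,"roll":0},{"gripper":0.0,"dx":0,"dy":0,"dz":-0.0005,"roll":0},{"gripper":0.0,"dx":0,"dy":0,"dz":0,"roll":0}]' | grep -E 'pos|force'
```

```text
position: [514.7, 76.0, 342.3]
force: [-0.7, 0.6, 3.6]
position: [514.7, 76.0, 341.2]
force: [-1.0, -0.3, 4.3]
```

```bash
python3 -m crank '[{"gripper":0.0,"dx":0,"dy":0,"dz":-0.0005,"roll":0},{"gripper":0.0,"dx":0,"dy":0,"dz":-0.0005,"roll":0},{"gripper":0.0,"dx":0,"dy":0,"dz":0,"roll":0}]' | grep -E 'pos|force'
python3 -m crank '[{"gripper":0.0,"dx":0,"dy":0,"dz":0,"roll":0}]' | grep -E 'pos|force'
```

```text
position: [514.6, 76.0, 340.3]
force: [-0.9, -0.2, 4.5]
position: [514.6, 76.0, 340.3]
force: [-0.1, 0.7, 4.5]
```

```bash
python3 -m crank '[{"gripper":0.0,"dx":0,"dy":0,"dz":-0.0005,"roll":0},{"gripper":0.0,"dx":0,"dy":0,"dz":-0.0004,"roll":0},{"gripper":0.0,"dx":0,"dy":0,"dz":0,"roll":0}]' | grep -E 'pos|force'
python3 -m crank '[{"gripper":0.0,"dx":0,"dy":0,"dz":0,"roll":0}]' | grep -E 'pos|force'
```

```text
position: [514.6, 76.0, 339.4]
force: [-0.5, 0.1, 5.4]
position: [514.7, 76.0, 339.3]
force: [-1.4, -0.0, 5.1]
```

```bash
python3 -m crank '[{"gripper":0.0,"dx":0,"dy":0,"dz":-0.0003,"roll":0},{"gripper":0.0,"dx":0,"dy":0,"dz":0,"roll":0}]' | grep -E 'pos|force'
python3 -m crank '[{"gripper":0.0,"dx":0,"dy":0,"dz":0,"roll":0}]' | grep -E 'pos|force'
```

```text
position: [514.7, 76.0, 339.1]
force: [0.1, -0.2, 4.6]
position: [514.7, 76.0, 339.1]
force: [-0.5, 1.0, 5.3]
```

```bash
python3 -m crank '[{"gripper":0.0,"dx":-0.0004,"dy":0.0009,"dz":0,"roll":0},{"gripper":0.0,"dx":-0.0004,"dy":0.0009,"dz":0,"roll":0},{"gripper":0.0,"dx":0,"dy":0,"dz":0,"roll":0}]' | grep -E 'pos|force'
python3 -m crank '[{"gripper":0.0,"dx":-0.0004,"dy":0.0009,"dz":0,"roll":0},{"gripper":0.0,"dx":0,"dy":0,"dz":0,"roll":0}]' | grep -E 'pos|force'
```

```text
position: [514.0, 77.5, 339.2]
force: [1.3, -2.3, 4.6]
position: [513.6, 78.4, 339.2]
force: [1.3, -2.7, 4.8]
```

```bash
python3 -m crank '[{"gripper":0.0,"dx":-0.0004,"dy":0.0009,"dz":0,"roll":0},{"gripper":0.0,"dx":0,"dy":0,"dz":0,"roll":0}]' | grep -E 'pos|force'
python3 -m crank '[{"gripper":0.0,"dx":-0.0004,"dy":0.0009,"dz":0,"roll":0},{"gripper":0.0,"dx":0,"dy":0,"dz":0,"roll":0}]' | grep -E 'pos|force'
```

```text
position: [513.2, 79.3, 339.2]
force: [-0.3, -2.3, 4.4]
position: [512.9, 80.2, 339.2]
force: [1.0, -2.8, 5.1]
```

```bash
python3 -m crank '[{"gripper":0.0,"dx":-0.0004,"dy":0.001,"dz":0,"roll":0},{"gripper":0.0,"dx":-0.0004,"dy":0.001,"dz":0,"roll":0},{"gripper":0.0,"dx":-0.0004,"dy":0.001,"dz":0,"roll":0},{"gripper":0.0,"dx":-0.0004,"dy":0.001,"dz":0,"roll":0}]' | grep -E 'pos|force'
python3 -m crank '[{"gripper":0.0,"dx":-0.0004,"dy":0.001,"dz":0,"roll":0},{"gripper":0.0,"dx":-0.0004,"dy":0.001,"dz":0,"roll":0},{"gripper":0.0,"dx":-0.0004,"dy":0.001,"dz":0,"roll":0},{"gripper":0.0,"dx":-0.0004,"dy":0.001,"dz":0,"roll":0}]' | grep -E 'pos|force'
```

```text
position: [511.3, 84.2, 339.2]
force: [0.7, -2.3, 5.5]
position: [509.7, 88.2, 339.2]
force: [1.8, -1.9, 4.6]
```

Run:
```python
from h import *
save("side","s6",(285,220,345,265),13)
s=state();print(s["position"],s["force"],s["time"])
```

```text
[509.59878294  88.27817513 339.23479529] [ 1.17050862 -0.89171916  5.10326944] 17.2
```

View pics/s6.png

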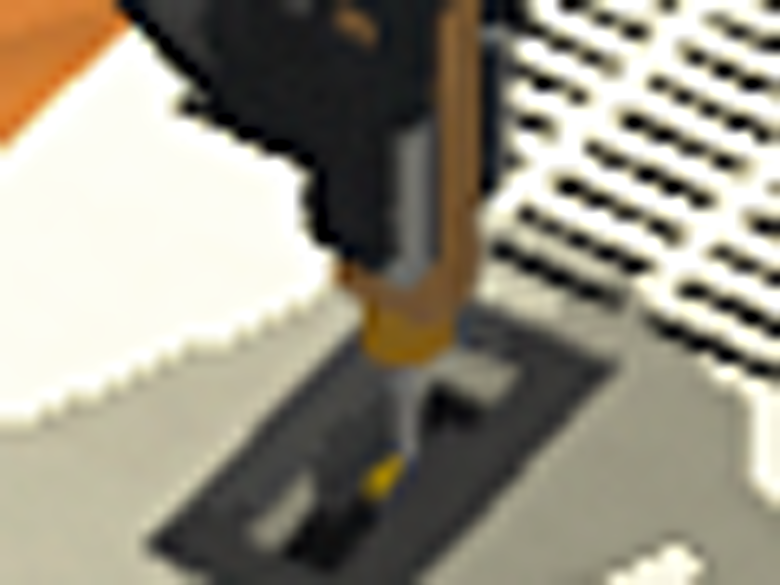

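The yellow button is now in the slot at crop (383,478) with the needle in it, so the slide is moving. I keep pushing.

```bash
python3 -m crank '[{"gripper":0.0,"dx":-0.0004,"dy":0.001,"dz":0,"roll":0},{"gripper":0.0,"dx":-0.0004,"dy":0.001,"dz":0,"roll":0},{"gripper":0.0,"dx":-0.0004,"dy":0.001,"dz":0,"roll":0},{"gripper":0.0,"dx":-0.0004,"dy":0.001,"dz":0,"roll":0},{"gripper":0.0,"dx":-0.0004,"dy":0.001,"dz":0,"roll":0},{"gripper":0.0,"dx":-0.0004,"dy":0.001,"dz":0,"roll":0}]' | grep -E 'pos|force'
python3 -m crank '[{"gripper":0.0,"dx":-0.0004,"dy":0.001,"dz":0,"roll":0},{"gripper":0.0,"dx":-0.0004,"dy":0.001,"dz":0,"roll":0},{"gripper":0.0,"dx":-0.0004,"dy":0.001,"dz":0,"roll":0},{"gripper":0.0,"dx":-0.0004,"dy":0.001,"dz":0,"roll":0},{"gripper":0.0,"dx":-0.0004,"dy":0.001,"dz":0,"roll":0},{"gripper":0.0,"dx":-0.0004,"dy":0.001,"dz":0,"roll":0}]' | grep -E 'pos|force'
```

```text
position: [507.3, 94.2, 339.2]
force: [0.8, -2.9, 4.4]
position: [504.9, 100.2, 339.2]
force: [1.3, -2.5, 4.6]
```

```bash
python3 -m crank '[{"gripper":0.0,"dx":-0.0004,"dy":0.001,"dz":0,"roll":0},{"gripper":0.0,"dx":-0.0004,"dy":0.001,"dz":0,"roll":0},{"gripper":0.0,"dx":-0.0004,"dy":0.001,"dz":0,"roll":0},{"gripper":0.0,"dx":-0.0004,"dy":0.001,"dz":0,"roll":0},{"gripper":0.0,"dx":-0.0004,"dy":0.001,"dz":0,"roll":0},{"gripper":0.0,"dx":-0.0004,"dy":0.001,"dz":0,"roll":0}]' | grep -E 'pos|force'
python3 -m crank '[{"gripper":0.0,"dx":-0.0004,"dy":0.001,"dz":0,"roll":0},{"gripper":0.0,"dx":-0.0004,"dy":0.001,"dz":0,"roll":0},{"gripper":0.0,"dx":-0.0004,"dy":0.001,"dz":0,"roll":0}]' | grep -E 'pos|force'
```

```text
position: [502.5, 106.2, 339.2]
force: [0.8, -2.1, 5.3]
position: [501.3, 109.2, 339.2]
force: [0.6, -1.5, 6.2]
```

```bash
python3 -m crank '[{"gripper":0.0,"dx":-0.0004,"dy":0.001,"dz":0,"roll":0},{"gripper":0.0,"dx":-0.0004,"dy":0.001,"dz":0,"roll":0},{"gripper":0.0,"dx":-0.0002,"dy":0.0005,"dz":0,"roll":0}]' | grep -E 'pos|force'
python3 -m crank '[{"gripper":0.0,"dx":-0.0002,"dy":0.0005,"dz":0,"roll":0},{"gripper":0.0,"dx":-0.0002,"dy":0.0005,"dz":0,"roll":0}]' | grep -E 'pos|force'
```

```text
position: [500.3, 111.7, 339.2]
force: [1.0, -2.3, 5.2]
position: [499.9, 112.7, 339.2]
force: [0.1, -2.7, 4.2]
```

```bash
python3 -m crank '[{"gripper":0.0,"dx":-0.0002,"dy":0.0005,"dz":0,"roll":0},{"gripper":0.0,"dx":0,"dy":0,"dz":0,"roll":0}]' | grep -E 'pos|force'
python3 -m crank '[{"gripper":0.0,"dx":-0.0002,"dy":0.0005,"dz":0,"roll":0},{"gripper":0.0,"dx":0,"dy":0,"dz":0,"roll":0}]' | grep -E 'pos|force'
```

```text
position: [499.7, 113.2, 339.2]
force: [0.4, -1.4, 5.5]
position: [499.5, 113.7, 339.2]
force: [1.5, -3.0, 4.9]
```

```bash
python3 -m crank '[{"gripper":0.0,"dx":-0.0002,"dy":0.0005,"dz":0,"roll":0},{"gripper":0.0,"dx":0,"dy":0,"dz":0,"roll":0}]' | grep -E 'pos|force'
python3 -m crank '[{"gripper":0.0,"dx":-0.0002,"dy":0.0005,"dz":0,"roll":0},{"gripper":0.0,"dx":0,"dy":0,"dz":0,"roll":0}]' | grep -E 'pos|force'
```

```text
position: [499.3, 114.2, 339.2]
force: [1.4, -2.0, 4.7]
position: [499.1, 114.7, 339.2]
force: [2.2, -1.9, 5.1]
```

```bash
python3 -m crank '[{"gripper":0.0,"dx":-0.0002,"dy":0.0004,"dz":0,"roll":0},{"gripper":0.0,"dx":0,"dy":0,"dz":0,"roll":0}]' | grep -E 'pos|force'
```

```text
position: [498.9, 115.0, 339.3]
force: [2.0, -4.3, 5.7]
```

```bash
python3 -m crank '[{"gripper":0.0,"dx":-0.0002,"dy":0.0004,"dz":0,"roll":0},{"gripper":0.0,"dx":0,"dy":0,"dz":0,"roll":0}]' | grep -E 'pos|force'
```

```text
position: [498.8, 115.3, 339.3]
force: [2.0, -4.9, 5.2]
```

The slide is on its stop: lateral force rose from 2.7 to about 5.3 N. I ease off, let the button rise, lift clear and look.

```bash
python3 -m crank '[{"gripper":0.0,"dx":0.0002,"dy":-0.0005,"dz":0,"roll":0},{"gripper":0.0,"dx":0,"dy":0,"dz":0.002,"roll":0},{"gripper":0.0,"dx":0,"dy":0,"dz":0.002,"roll":0},{"gripper":0.0,"dx":0,"dy":0,"dz":0.002,"roll":0},{"gripper":0.0,"dx":0.0002,"dy":-0.0005,"dz":0.002,"roll":0},{"gripper":0.0,"dx":0,"dy":0,"dz":0.003,"roll":0},{"gripper":0.0,"dx":0,"dy":0,"dz":0.008,"roll":0},{"gripper":0.0,"dx":0,"dy":0,"dz":0.02,"roll":0},{"gripper":0.0,"dx":0,"dy":0,"dz":0.026,"roll":0},{"gripper":0.0,"dx":0,"dy":0,"dz":0,"roll":0},{"gripper":0.0,"dx":0,"dy":0,"dz":0,"roll":0}]'
python3 - <<'E'
from h import *
save("side","s7",(255,170,345,270),6)
E
```

```text
time: 23.32
position: [498.6, 114.9, 403.3]
tcp_rot: [[0.373, -0.928, -0.001], [-0.928, -0.373, 0.0], [-0.001, 0.001, -1.0]]
force: [0.4, -0.3, -2.1]
grip_width: 15.8
```

View pics/s7.png

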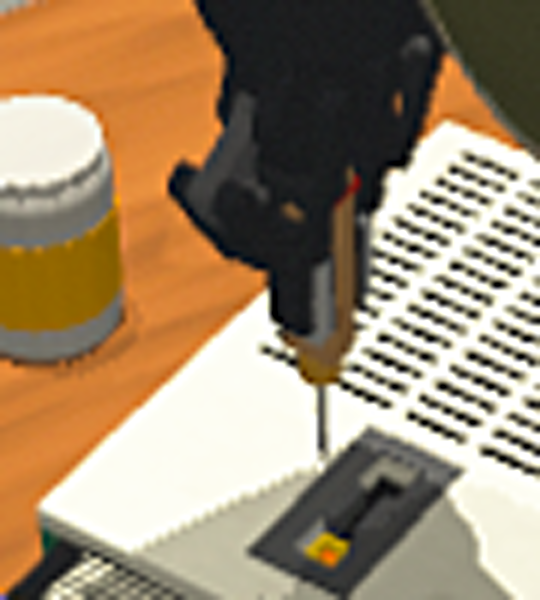

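The button is up in the far window at crop (327,548), with the cup visible; the near window is empty. Now I take the bodkin back to its block.

```bash
python3 -m crank '[{"gripper":0.0,"dx":0,"dy":-0.02,"dz":0,"roll":0},{"gripper":0.0,"dx":-0.0014,"dy":-0.04,"dz":0,"roll":-3},{"gripper":0.0,"dx":-0.0015,"dy":-0.05,"dz":0,"roll":-4},{"gripper":0.0,"dx":-0.0015,"dy":-0.05,"dz":0,"roll":-4},{"gripper":0.0,"dx":-0.002,"dy":-0.05,"dz":0,"roll":-4},{"gripper":0.0,"dx":-0.002,"dy":-0.05,"dz":0,"roll":-4},{"gripper":0.0,"dx":-0.002,"dy":-0.05,"dz":0,"roll":-4},{"gripper":0.0,"dx":-0.001,"dy":-0.045,"dz":0,"roll":-1.7},{"gripper":0.0,"dx":-0.001,"dy":-0.035,"dz":0,"roll":0},{"gripper":0.0,"dx":0,"dy":-0.0155,"dz":0,"roll":0},{"gripper":0.0,"dx":0,"dy":0,"dz":0,"roll":0},{"gripper":0.0,"dx":0,"dy":0,"dz":0,"roll":0}]'; python3 -m crank '[{"gripper":0.0,"dx":0,"dy":0,"dz":0,"roll":0},{"gripper":0.0,"dx":0,"dy":0,"dz":0,"roll":0}]'
```

```text
time: 24.88
position: [486.6, -289.5, 404.0]
tcp_rot: [[-0.047, -0.999, -0.0], [-0.999, 0.047, 0.001], [-0.001, 0.0, -1.0]]
force: [-0.1, 0.4, 0.6]
grip_width: 15.4
time: 25.12
position: [486.5, -290.0, 404.2]
tcp_rot: [[-0.048, -0.999, 0.0], [-0.999, 0.048, -0.0], [0.0, -0.0, -1.0]]
force: [-0.0, -0.6, -0.7]
grip_width: 15.4
```

```bash
python3 -m crank '[{"gripper":0.0,"dx":-0.0003,"dy":-0.0004,"dz":-0.025,"roll":0},{"gripper":0.0,"dx":0,"dy":0,"dz":-0.03,"roll":0},{"gripper":0.0,"dx":0,"dy":0,"dz":-0.02,"roll":0},{"gripper":0.0,"dx":0,"dy":0,"dz":-0.015,"roll":0},{"gripper":0.0,"dx":0,"dy":0,"dz":-0.006,"roll":0},{"gripper":0.0,"dx":0,"dy":0,"dz":-0.006,"roll":0},{"gripper":0.0,"dx":0,"dy":0,"dz":-0.006,"roll":0},{"gripper":0.0,"dx":0,"dy":0,"dz":0,"roll":0}]'
python3 -m crank '[{"gripper":0.0,"dx":0,"dy":0,"dz":-0.006,"roll":0},{"gripper":0.0,"dx":0,"dy":0,"dz":-0.006,"roll":0},{"gripper":0.0,"dx":0,"dy":0,"dz":-0.004,"roll":0},{"gripper":0.0,"dx":0,"dy":0,"dz":-0.002,"roll":0},{"gripper":0.0,"dx":0,"dy":0,"dz":0,"roll":0},{"gripper":0.0,"dx":0,"dy":0,"dz":0,"roll":0}]'
```

```text
time: 26.12
position: [486.1, -291.1, 295.8]
tcp_rot: [[-0.049, -0.999, -0.0], [-0.999, 0.049, 0.0], [-0.0, 0.0, -1.0]]
force: [0.4, -0.1, -0.7]
grip_width: 15.3
time: 26.88
position: [486.1, -291.1, 278.2]
tcp_rot: [[-0.049, -0.999, 0.0], [-0.999, 0.049, -0.0], [0.0, -0.0, -1.0]]
force: [0.4, 0.0, -0.8]
grip_width: 15.7
```

```bash
python3 -m crank '[{"gripper":0.0,"dx":0,"dy":0,"dz":-0.001,"roll":0},{"gripper":0.0,"dx":0,"dy":0,"dz":-0.001,"roll":0},{"gripper":0.0,"dx":0,"dy":0,"dz":0,"roll":0}]' | grep -E 'pos|force'
python3 -m crank '[{"gripper":0.0,"dx":0,"dy":0,"dz":-0.0007,"roll":0},{"gripper":0.0,"dx":0,"dy":0,"dz":0,"roll":0}]' | grep -E 'pos|force'
```

```text
position: [486.1, -291.1, 275.9]
force: [0.1, -0.3, -1.4]
position: [486.1, -291.1, 275.4]
force: [0.6, -0.2, 0.5]
```

```bash
python3 -m crank '[{"gripper":0.0,"dx":0,"dy":0,"dz":-0.0005,"roll":0},{"gripper":0.0,"dx":0,"dy":0,"dz":0,"roll":0}]' | grep -E 'pos|force'
```

```text
position: [486.1, -291.1, 275.4]
force: [-1.6, 1.0, 4.6]
```

Seated at TCP z 275.4, the same as at the pick. I release and withdraw.

```bash
python3 -m crank '[{"gripper":0.03,"dx":0,"dy":0,"dz":0.0003,"roll":0},{"gripper":0.05,"dx":0,"dy":0,"dz":0,"roll":0},{"gripper":0.085,"dx":0,"dy":0,"dz":0,"roll":0},{"gripper":0.085,"dx":0,"dy":0,"dz":0,"roll":0},{"gripper":0.085,"dx":0,"dy":0,"dz":0,"roll":0},{"gripper":0.085,"dx":0,"dy":0,"dz":0,"roll":0},{"gripper":0.085,"dx":0,"dy":0,"dz":0,"roll":0},{"gripper":0.085,"dx":0,"dy":0,"dz":0.02,"roll":0},{"gripper":0.085,"dx":0,"dy":0,"dz":0.03,"roll":0},{"gripper":0.085,"dx":0,"dy":0,"dz":0.04,"roll":0},{"gripper":0.085,"dx":0,"dy":0,"dz":0.04,"roll":0}]'
python3 -m crank '[{"gripper":0.085,"dx":-0.04,"dy":-0.03,"dz":0,"roll":0},{"gripper":0.085,"dx":-0.045,"dy":-0.035,"dz":0,"roll":0},{"gripper":0.085,"dx":-0.045,"dy":-0.035,"dz":0,"roll":0},{"gripper":0.085,"dx":-0.045,"dy":-0.035,"dz":0,"roll":0},{"gripper":0.085,"dx":-0.045,"dy":-0.035,"dz":0,"roll":0},{"gripper":0.085,"dx":-0.04,"dy":-0.03,"dz":0,"roll":0},{"gripper":0.085,"dx":-0.03,"dy":-0.02,"dz":0,"roll":0},{"gripper":0.085,"dx":0,"dy":0,"dz":0,"roll":0},{"gripper":0.085,"dx":0,"dy":0,"dz":0,"roll":0},{"gripper":0.085,"dx":0,"dy":0,"dz":0,"roll":0}]'
python3 - <<'E'
from h import *
a=capture("top")[:,:,::-1];b=capture("side")[:,:,::-1]
r=lambda i,f:cv2.resize(i,None,fx=f,fy=f,interpolation=cv2.INTER_CUBIC)
A=r(a[130:290,260:470],1.9);B=r(b[160:330,250:460],1.9);C=r(b[225:265,285:345],6)
W=np.zeros((600,800,3),np.uint8)
for i,(x,y) in((A,(0,0)),(B,(400,0)),(C,(0,340))): W[y:y+i.shape[0],x:x+i.shape[1]]=i[:600-y,:800-x]
cv2.imwrite("pics/fin.png",W)
E
```

```text
time: 29.12
position: [486.0, -291.0, 406.4]
tcp_rot: [[-0.049, -0.999, -0.0], [-0.999, 0.049, 0.0], [-0.0, 0.0, -1.0]]
force: [-0.4, 0.4, -0.3]
grip_width: 84.8
time: 30.38
position: [197.0, -510.5, 405.2]
tcp_rot: [[-0.047, -0.999, 0.0], [-0.999, 0.047, 0.0], [-0.0, -0.0, -1.0]]
force: [-0.2, 1.3, 0.2]
grip_width: 85.4
```

View pics/fin.png

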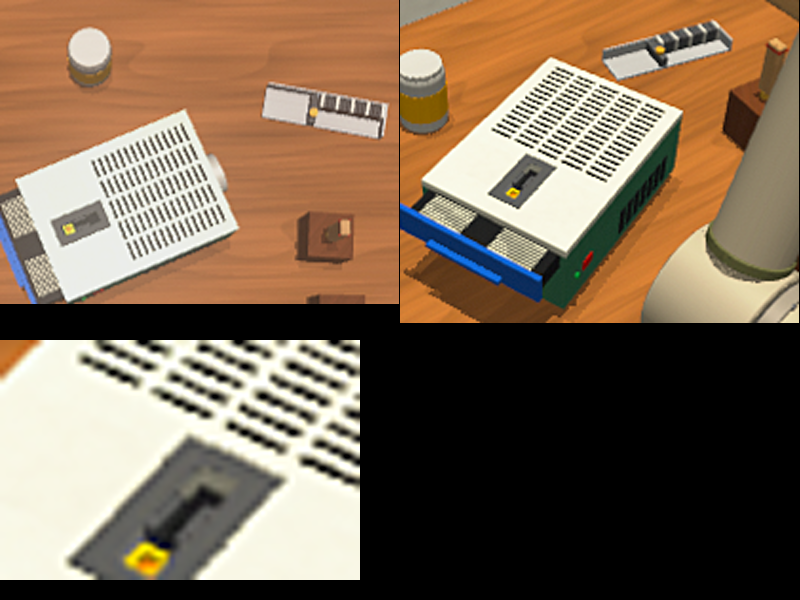

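The slide is out, the button is up in the far window (top crop px 68,229), and the bodkin stands in its block (340,232). The composing stick and the can are unmoved.

```bash
python3 -c "from station import *;print(sign_off())"
```

```text
the job is handed in; nothing more can be done
None
```

The job is done and handed in at about 30 s of the 72 s allowed. I took the bodkin from the farthest block and found the button's cup by touch. Keeping the button down, I pushed the slide along the box's +y until it met its stop, then let the button rise and stood the bodkin back in its hole.

**Last checks:**
- **Slide and button:** the final pictures show the slide out and the yellow button up in the far window. There is no direct reading of the slide's position.
- **Forces on the box:** about 6 N down and 5 N sideways at the stop, roughly 8 N in all, from readings between moves that carry about 1 N of noise.
- **Bodkin:** it stands upright in its block, and met the block at the same tool height as when I took it (275.4 mm), so it did not slip in the grip.
- **Bystanders:** the composing stick and the can look unmoved. The card box was outside the final crop, and the arm never went near it.

**What disagreed:**
- **Needle length:** my first picture estimate was about 45 mm; touch gave about 39 mm.
- **Refused call:** my first move call was refused because its rows lacked some keys, and nothing moved.

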